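# Brush out the leaning beaker

### The job

Push the loose stand that holds the leaning glass beaker square and flush into the corner of the two fence bars, so that it is braced. Then take the brush from its pot and scrub the beaker gently, without banging the glass: touch the bottom with the brush and draw it up to near the rim with the bristles pressed lightly on the lower wall (the downhill side, on which the beaker leans), then run it back down to touch the bottom again. Stand the brush back in its pot, bristles down, with the stand still home in the corner and the bystanders left where they are.

Things in the scene. Friction and masses are not known exactly. Their poses are not given: they have to be found in the camera images.
- tray: Fixed thin white plate on the bench, 260 (x) x 300 (y) x 4 mm, with two aluminium fence bars 12 mm thick whose tops stand 26 mm above the bench, meeting in a corner. Origin: centre of the plate's underside, on the bench. The inner face of the far bar is at x = +118 mm, that of the left bar at y = +138 mm of its frame; the -x and -y edges are open.
- stand: Loose stand, about 0.75 kg with its beaker: grey rectangular base 150 (x) x 190 (y) x 24 mm lying on the tray plate, carrying a white cradle and the beaker. Origin: centre of the base's underside (4 mm above the bench). Home in the corner its centre is at x = +43, y = +43 mm of the tray's frame, its axes parallel to the tray's. It starts some cm short of both bars and a little turned.
- beaker: Open glass beaker fixed in the stand, leaning 32 degrees from vertical, mouth towards the stand's -y. Outer radius 36, inner radius 32.5, height 101 mm. Origin: centre of its outer bottom, at (0, +35, +48) mm in the stand's frame. z: along its axis, out of the mouth; inner floor at z = 6, rim at z = 101 mm. Lower (downhill) wall at -y, upper wall at +y of its frame.
- brush: Straight bottle brush 200 mm long, 0.12 kg, standing bristles down in its pot. Origin: centre of the flat bristle end; z runs along it to the handle. Stiff round bristle head 38 mm in diameter from z = 0 to 55 mm, 7 mm steel rod to 110 mm, black square handle 22 x 22 mm (sides along its x and y) from 110 to 200 mm.
- brush_grip (a point): Point on the axis of the brush's handle to grip, 165 mm from the bristle end.
- pot: Fixed round steel pot, open at the top, outer radius 32, inner radius 28, height 70 mm. Origin: centre of its underside; inner floor 6 mm above it. It may stand at the left or right of the tray.
- bottle: Bystander: loose amber bottle, radius 32, height 150 mm. Origin: centre of its underside.
- tipbox: Bystander: loose box, 110 (x) x 80 (y) x 71 mm high. Origin: centre of its underside.
- dishes: Bystander: stack of flat round dishes, radius 45, height 48 mm. Origin: centre of its underside.
Things that resemble listed ones, but are neither listed nor needed, are in the scene too. Leave any orange look-alike of the stand alone.

How it is judged:
By the outcome, as a careful person would: the job done as asked, in the order asked, and still so for the second after the job is handed in, with the robot touching nothing.
It also fails if it takes over 72 s, if anything falls off the work surface, if the arm or the gripper's body presses on something with over 40 N, if the wrist force passes 120 N, or if a joint passes its speed limit or range.

### The arm

A 7-joint arm with a two-finger parallel gripper is mounted at the origin on the work surface. World frame = base frame: x ahead of the robot, y to its left, z up, the work surface at z = 0. Lengths are in m, angles in rad, forces in N, time in s.
With the tool pointing down it reaches from about 0.35 to 0.9 m from the base axis. Payload 8.1 kg.
Tool frame: the origin (TCP) lies midway between the tips of the shut fingers; the grasp point (between the pads) lies 19 mm behind it; z points along the fingers, y is the line along which they close (so a half turn about z gives the same grasp; the last joint's range is limited). The gripper opens to 92 mm and grips with 3 to 60 N. Pads are 19 mm wide; open, the fingers measure 130 mm over their backs; the gripper's body (75 mm by 190 mm) begins 47 mm behind the grasp point.
Start: joints at [1.169, 0.434, 0.025, 1.573, -0.012, 1.134, -0.075], TCP at [0.184, -0.597, 0.227] pointing down, gripper open.
Joint ranges: [-2.62, 2.62], [-0.44, 2.09], [-1.27, 1.32], [0.08, 2.57], [-1.32, 4.46], [0.12, 2], [-2.74, 2.74]. Speed limits (rad/s): [2.22, 2.22, 3.01, 3.01, 3.14, 3.14, 3.14].

### API

Orientations are given as a rotation vector (axis times angle).
In Python, from cell import observe, cams, job gives the robot as it stands. The module is installed in compiled form; this text tells all that it offers.
- The arm moves only by the tool step_arm, never from a script. Its argument "steps" is a list of rows, each a list of 6 numbers: the shift along the world's x, y, z in mm, then the turn, a rotation vector about the world's x, y, z in rad. In form: [[dx, dy, dz, rx, ry, rz], ...]. A call has 1 to 20 rows; each row shifts and turns the commanded pose from where the row before left it; what a row does not reach is not made up. A row lasts 1/12 s, in which the tool goes at most 41.7 mm and 7.16 degrees, less where a joint would pass 70% of its speed; a pose out of reach is approached as far as the arm can. A call with a gripper value outside its range is refused whole. "gripper" is the opening, from 0 (shut) to 1 (fully open), set as the call begins (left out, the last holds). The fingers move at their own pace and stop on an object; "force" is the grip in N (left out, the last holds). Time passes only in rows, so rows that do not move let the fingers close. It gives the time, the measured TCP pose, the force, the opening and the grip force at its end, in the units of the state.
- observe(): the state, without advancing time (a new reading comes with each control period).
- cams.get_image(name): name is "scene" or "top" or "wrist"; returns the picture (384x512x3 uint8, red, green, blue); there is no depth.
- cams.get_calibration(name): a dict with "fov_y" (degrees; the focal length in pixels is half the picture's height over the tangent of half this angle, whatever the lens; pixels are square), "cx", "cy" (the principal point, pixels), "world_to_cam" (4x4, takes a point from world to camera coordinates). Camera axes: x right, y up, looking along -z (the intrinsics and any distortion apply to the point x, -y, -z); pixel columns grow to the right and rows downward; lengths in m; the calibration is good to about 2 mm. A picture is of the moment at which its call begins: read the wrist's pose just before it. get_calibration takes no time and is no camera call; for the wrist camera it gives the pose at the moment of the call.
- job.sign_off(): hands the job in; it is judged then, once.
The state is a dict: "clock": time; "joints": joint angles; "dq": joint speeds; "joint_efforts": joint torques, N m; "position": TCP position; "ee_rot": TCP orientation; "force": force on the tool from outside, world axes, zero at the start; "ft_torque": the same for the moment, N m; "width": opening from 0.0 (shut) to 1.0 (fully open); "gripper_force": force on a finger pad.
Only numpy, scipy, OpenCV 4.12 (cv2) and the standard library are available. Lean on these libraries where they do the work, as an engineer would, in place of code of your own. Each camera call takes 0.05 s, during which the arm holds its last target. There are 200 camera calls.

## Working session

There is one attempt and no reset: what is moved stays moved. The work goes in short steps, Python scripts to look and compute and a tool call to move; the robot and the scene stay as the last step left them, time stands still between calls to the robot, and variables do not carry over. Pictures are saved under pics/ and viewed, at most 10 in all, crops included, and the job is handed in when it is done.

Besides the shell and the picture viewer there is one more tool, called after ">>>" as a command line: name --pt "numbers of a row" for each row, then --argument value for the rest. step_arm: Moves the arm, as the interface text tells. Its arguments: {"type":"object","properties":{"steps":{"type":"array","items":{"type":"array","items":{"type":"number"}}},"gripper":{"type":"number"},"force":{"type":"number"}},"required":["steps"]}

```bash
mkdir -p pics; ls
cat > h.py <<'E'
import numpy as np, cv2
from cell import observe, cams, job
def snap(n,f):
    c=cams.get_calibration(n); im=cams.get_image(n); cv2.imwrite(f'pics/{f}.png',im[:,:,::-1]); np.save(f'pics/{f}.npy',{'c':c,'im':im},allow_pickle=True); return c,im
def K(c):
    f=192/np.tan(np.radians(c['fov_y'])/2); return f
def proj(c,p):
    p=np.atleast_2d(p); W=np.array(c['world_to_cam']); q=p@W[:3,:3].T+W[:3,3]; f=K(c)
    return np.c_[c['cx']+f*q[:,0]/-q[:,2], c['cy']+f*q[:,1]*-1/-q[:,2]]
def ray(c,uv):
    W=np.array(c['world_to_cam']); f=K(c); uv=np.atleast_2d(uv).astype(float)
    d=np.c_[(uv[:,0]-c['cx'])/f,-(uv[:,1]-c['cy'])/f,-np.ones(len(uv))]@W[:3,:3]
    return -W[:3,:3].T@W[:3,3], d
def onz(c,uv,z):
    o,d=ray(c,uv); return o+d*((z-o[2])/d[:,2])[:,None]
def load(f):
    d=np.load(f'pics/{f}.npy',allow_pickle=True).item(); return d['c'],d['im']
E
python3 - <<'E'
from h import *
print(observe())
a=[]
for n in('top','scene'):
    c,im=snap(n,n+'0'); print(n,{k:(v if np.ndim(v)==0 else np.round(v,4).tolist()) if not isinstance(v,str) else v for k,v in c.items()});
E
```

```text
pics
{'clock': 0.0, 'joints': array([ 1.16942789,  0.43522853,  0.02498325,  1.57409386, -0.01161679,
        1.13401979, -0.07509323]), 'dq': array([ 0.00124758, -0.00110771,  0.00139044,  0.00059443,  0.00165182,
       -0.00075609, -0.00095325]), 'joint_efforts': array([-8.63323912e-04, -6.67847514e+01,  9.84368138e-01, -3.14462757e+01,
       -6.06258097e-02,  4.27764840e-02,  1.56438714e-04]), 'position': array([ 0.18375598, -0.59683307,  0.22594291]), 'ee_rot': array([-3.10507954e+00, -4.67205215e-01,  5.82295602e-04]), 'force': array([-0.33834142, -0.09547215, -0.09327096]), 'ft_torque': array([ 0.04971585, -0.0213766 , -0.0092647 ]), 'gripper_force': 0.0, 'width': 1.001629433611094}
top {'fov_y': 50.753316762961376, 'cx': 250.41911877324387, 'cy': 191.3446060471193, 'world_to_cam': [[-0.0206, -0.9998, 0.0052, 0.0116], [0.9826, -0.0193, 0.1846, -0.5122], [-0.1844, 0.0089, 0.9828, -1.2399], [0.0, 0.0, 0.0, 1.0]]}
scene {'fov_y': 51.437928480228955, 'cx': 254.23158181581167, 'cy': 184.92795930327026, 'world_to_cam': [[0.8963, 0.4431, -0.0186, -0.442], [-0.2559, 0.5511, 0.7942, 0.0269], [0.3621, -0.7071, 0.6074, -1.413], [0.0, 0.0, 0.0, 1.0]]}
```

View pics/top0.png

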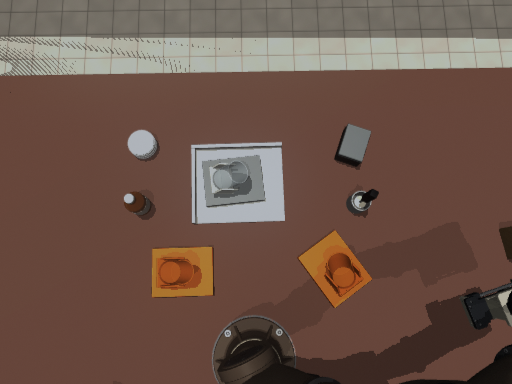

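View pics/scene0.png

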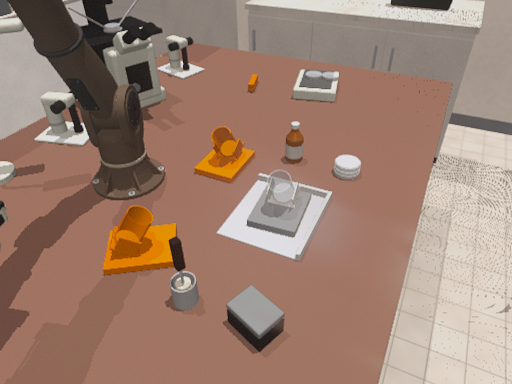

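Top view (up = +x, left = +y): tray around (240,183) with its fence corner at top left, grey stand at (233,181), pot at (361,200) with the handle leaning to (371,195). Orange look-alikes are at (183,272) and (335,269), the bottle at (137,202), dishes at (142,144), and tipbox at (353,145). The scene view agrees.

Run:
```python
from h import *
c,im=load('top0')
a=cv2.resize(im[130:235,180:295],None,fx=5,fy=5,interpolation=cv2.INTER_CUBIC)
c2,i2=load('scene0')
b=cv2.resize(i2[230:315,160:210],None,fx=4,fy=4,interpolation=cv2.INTER_CUBIC)
d=cv2.resize(im[180:215,340:385],None,fx=4,fy=4,interpolation=cv2.INTER_CUBIC)
o=np.zeros((525,780,3),np.uint8); o[:525,:575]=a; o[:340,578:778]=b; o[345:485,578:758]=d
cv2.imwrite('pics/crop0.png',o[:,:,::-1])
hsv=cv2.cvtColor(im,cv2.COLOR_RGB2HSV)
roi=np.zeros(im.shape[:2],np.uint8); roi[135:230,185:292]=1
g=((hsv[...,1]<60)&(hsv[...,2]>60)).astype(np.uint8)*roi
cs,_=cv2.findContours(g,0,1); k=max(cs,key=cv2.contourArea); r=cv2.minAreaRect(k); bp=cv2.boxPoints(r); print('tray box',r,bp.round(1).tolist()); print(onz(c,bp,.004).round(4).tolist())
ap=cv2.approxPolyDP(k,3,True)[:,0]; print(ap.tolist())
st=((hsv[...,2]>50)&(hsv[...,2]<150)&(hsv[...,1]<60)).astype(np.uint8)*roi; 
st=cv2.morphologyEx(st,cv2.MORPH_OPEN,np.ones((3,3)))
cs,_=cv2.findContours(st,0,1)
for k in cs:
  if cv2.contourArea(k)>200:
    r=cv2.minAreaRect(k);bp=cv2.boxPoints(r);print('stand',cv2.contourArea(k),r,onz(c,bp,.028).round(4).tolist())
print(im[165:200:6,205:265:10].tolist())
```

```text
tray box ((236.64389038085938, 182.392822265625), (79.96541595458984, 93.40078735351562), 88.31531524658203) [[188.8000030517578, 143.8000030517578], [282.1000061035156, 141.10000610351562], [284.5, 221.0], [191.10000610351562, 223.6999969482422]]
[[0.6872, 0.2047, 0.004], [0.6908, -0.1096, 0.004], [0.4204, -0.1078, 0.004], [0.4175, 0.1951, 0.004]]
[[281, 142], [192, 144], [192, 222], [284, 220]]
stand 2647.0 ((232.98780822753906, 180.8902587890625), (46.602108001708984, 59.412166595458984), 83.6598129272461) [[0.6202, 0.1612, 0.028], [0.6387, -0.0327, 0.028], [0.4842, -0.0454, 0.028], [0.4667, 0.1444, 0.028]]
[[[131, 135, 134], [154, 155, 147], [85, 88, 86], [87, 90, 92], [127, 133, 134], [128, 133, 132]], [[130, 135, 134], [142, 148, 150], [148, 155, 157], [120, 127, 128], [127, 134, 135], [129, 134, 133]], [[130, 135, 134], [147, 154, 156], [146, 154, 155], [105, 111, 111], [101, 107, 108], [129, 134, 134]], [[132, 136, 136], [130, 136, 135], [138, 145, 146], [94, 99, 100], [79, 82, 83], [131, 135, 135]], [[138, 142, 142], [176, 181, 182], [165, 170, 173], [123, 124, 119], [79, 83, 82], [131, 136, 135]], [[129, 134, 137], [78, 81, 81], [79, 82, 81], [90, 93, 93], [132, 138, 137], [131, 136, 135]]]
```

View pics/crop0.png

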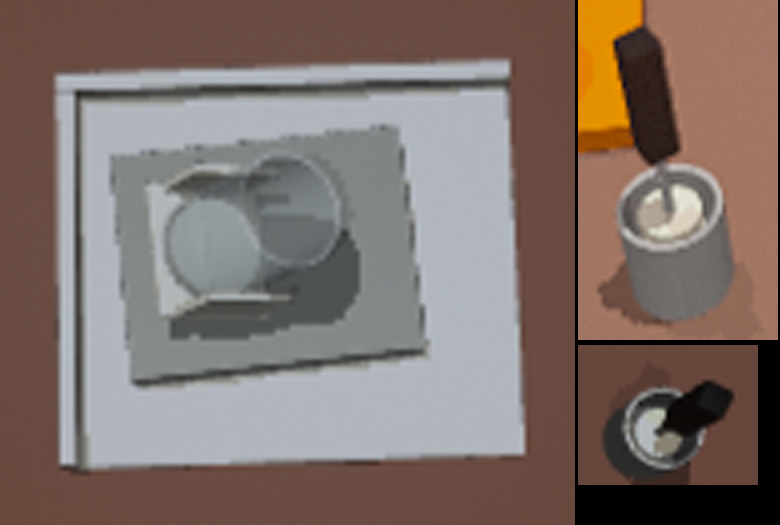

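Crop: stand-top corners at crop (110,156), (398,126), (428,350) and (134,380). Fence-top corners are at (57,74), (510,60) and (60,465), and the plate corner is at (524,455). The brush handle leans up and to the right.

```bash
cat >> h.py <<'E'
def tri(ca,ua,cb,ub):
    A=[];b=[]
    for c,u in((ca,ua),(cb,ub)):
        o,d=ray(c,u); d=d[0]/np.linalg.norm(d[0]); P=np.eye(3)-np.outer(d,d); A.append(P); b.append(P@o)
    x,_,_,_=np.linalg.lstsq(np.vstack(A),np.hstack(b),rcond=None)
    return x, [np.linalg.norm(P@x-q)*1e3 for P,q in zip(A,b)]
def fit2(m,w):
    m=np.array(m,float);w=np.array(w,float)[:,:2]; M=m-m.mean(0);Wc=w-w.mean(0)
    th=np.arctan2((M[:,0]*Wc[:,1]-M[:,1]*Wc[:,0]).sum(),(M*Wc).sum()); R=np.array([[np.cos(th),-np.sin(th)],[np.sin(th),np.cos(th)]])
    t=w.mean(0)-R@m.mean(0); return th,t,(w-(m@R.T+t))*1e3
E
python3 - <<'E'
from h import *
ct,_=load('top0');cs,_=load('scene0')
U=lambda p:np.array([[180+(x+.5)/5-.5,130+(y+.5)/5-.5] for x,y in p])
w=[*onz(ct,U([(57,74),(510,60),(60,465)]),.026),*onz(ct,U([(524,455)]),.004)]
th,t,r=fit2([(.13,.15),(.13,-.15),(-.13,.15),(-.13,-.15)],w); print('tray',th,t,r.round(1).tolist())
R=lambda a:np.array([[np.cos(a),-np.sin(a)],[np.sin(a),np.cos(a)]])
print('home',t+R(th)@[.043,.043])
w=onz(ct,U([(110,156),(398,126),(428,350),(134,380)]),.028)
ths,ts,r=fit2([(.075,.095),(.075,-.095),(-.075,-.095),(-.075,.095)],w); print('stand',ths,ts,r.round(1).tolist())
print('stand in tray',(R(th).T@(ts-t)*1e3).round(1),np.degrees(ths-th))
print('top',tri(ct,(374.2,192.5),cs,(175,240.5)))
print('rim',tri(ct,(361.5,200.7),cs,(183.2,282.2)))
for n,u,z in(('bottle',(130,199),.15),('dishes',(142.5,141.5),.048),('tip',(356,142),.071)): print(n,onz(ct,u,z))
cw=cams.get_calibration('wrist');W=np.array(cw['world_to_cam']);print('wrist cam pos',-W[:3,:3].T@W[:3,3],'look',-W[2,:3],'up',W[1,:3],cw['fov_y'])
snap('wrist','w0')
E
```

```text
tray 0.011070093614224036 [0.55010961 0.04289045] [[-0.4, -0.2], [0.2, -0.0], [0.3, -0.9], [-0.1, 1.0]]
home [0.59263097 0.08636382]
stand 0.09293407282591323 [0.55469184 0.05646097] [[0.3, 0.8], [-0.6, 0.9], [-0.8, -0.8], [1.1, -0.9]]
stand in tray [ 4.7 13.5] 4.690460502976499
top (array([ 0.47296227, -0.34311085,  0.20294818]), [np.float64(0.18476436010975647), np.float64(0.18476436011010558)])
rim (array([ 0.47343143, -0.34522805,  0.06347772]), [np.float64(0.9432392545391896), np.float64(0.943239254538431)])
bottle [[0.47731348 0.35287607 0.15      ]]
dishes [[0.68394307 0.34862578 0.048     ]]
tip [[ 0.6619322  -0.33962367  0.071     ]]
wrist cam pos [ 0.25368932 -0.57542739  0.38378479] look [-0.25972302 -0.07802409 -0.96252594] up [ 0.91953606  0.28445417 -0.27118122] 58.24417521201814
```

Tray and stand are fitted to about 1 mm: the stand is 38 and 30 mm short of home and turned 4.7°. Now I'll move to push along +x.

>>> step_arm --pt "12 33 1 0 0 -0.0144" --pt "12 33 1 0 0 -0.0144" --pt "12 33 1 0 0 -0.0144" --pt "12 33 1 0 0 -0.0144" --pt "12 33 1 0 0 -0.0144" --pt "12 33 1 0 0 -0.0144" --pt "12 33 1 0 0 -0.0144" --pt "12 33 1 0 0 -0.0144" --pt "12 33 1 0 0 -0.0144" --pt "12 33 1 0 0 -0.0144" --pt "12 33 1 0 0 -0.0144" --pt "12 33 1 0 0 -0.0144" --pt "12 33 1 0 0 -0.0144" --pt "12 33 1 0 0 -0.0144" --pt "12 33 1 0 0 -0.0144" --pt "12 33 1 0 0 -0.0144" --pt "12 33 1 0 0 -0.0144" --pt "12 33 1 0 0 -0.0144" --pt "12 33 1 0 0 -0.0144" --pt "12 33 1 0 0 -0.0144"

```text
clock: 1.82
position: [0.4241, 0.0643, 0.2468]
ee_rot: [3.141, 0.015, 0.0]
force: [0.3, -0.4, -0.2]
width: 1.002
gripper_force: 0.0
```

>>> step_arm --pt "0 0 -10 0 -0.07 0" --pt "0 0 -25 0 -0.07 0" --pt "0 0 -30 0 -0.07 0" --pt "0 0 -30 0 -0.07 0" --pt "0 0 -30 0 -0.07 0" --pt "0 0 -30 0 0 0" --pt "0 0 -30 0 0 0" --pt "0 0 -25 0 0 0" --pt "0 0 -14 0 0 0" --pt "0 0 -5 0 0 0" --pt "0 0 0 0 0 0"

```text
clock: 2.73
position: [0.4278, 0.0578, 0.0628]
ee_rot: [3.089, 0.007, 0.502]
force: [0.1, 0.5, -0.5]
width: 1.001
gripper_force: 0.0
```

>>> step_arm --pt "0 0 -15 0 0 0" --pt "0 0 -15 0 0 0" --pt "0 0 -10 0 0 0" --pt "0 0 -5 0 0 0" --pt "0 0 0 0 0 0"

```text
clock: 3.15
position: [0.4364, 0.0581, 0.042]
ee_rot: [3.093, 0.003, 0.453]
force: [0.3, 0.3, -0.2]
width: 0.999
gripper_force: 0.0
```

```bash
python3 -c "
from h import *
print(observe()['joints'].round(2),observe()['position'])"
```

```text
[-0.4   0.34  0.07  2.46  0.84  0.12 -2.74] [0.43636735 0.05807137 0.04204469]
```

>>> step_arm --pt "0 0 15 0 0.07 0" --pt "0 0 15 0 0.07 0" --pt "0 0 15 0 0.06 0" --pt "0 0 0 0 0 0"

```text
clock: 3.48
position: [0.4423, 0.0526, 0.0667]
ee_rot: [3.102, -0.005, 0.288]
force: [1.9, 0.4, -0.4]
width: 0.997
gripper_force: 0.0
```

```bash
python3 -c "
from h import *
print(observe()['joints'].round(2),observe()['position'])"
```

```text
[-0.    0.33 -0.36  2.31  0.53  0.41 -2.39] [0.4422595  0.05259049 0.06674341]
```

>>> step_arm --pt "-4 0 -10 0 0.05 0" --pt "-4 0 -10 0 0.04 0" --pt "0 0 -10 0 0 0" --pt "0 0 -10 0 0 0" --pt "0 0 -9 0 0 0" --pt "0 0 0 0 0 0"

```text
clock: 3.98
position: [0.4311, 0.0527, 0.0141]
ee_rot: [3.108, 0.003, 0.147]
force: [0.2, -0.4, 0.3]
width: 0.999
gripper_force: 0.0
```

```bash
python3 -c "
from h import *
print(observe()['joints'].round(2),observe()['position'])"
```

```text
[-0.04  0.46 -0.32  2.3   0.55  0.38 -2.41] [0.43110301 0.05272849 0.01406125]
```

>>> step_arm --pt "8 0 1 0 0 0" --pt "8 0 1 0 -0.01 0.01" --pt "5 1 0 0 -0.01 0" --pt "5 1 0 0 -0.01 0" --pt "5 1 0 0 -0.01 0" --pt "5 1 0 0 -0.01 0" --pt "5 1 0 0 -0.01 0" --pt "5 1 0 0 -0.01 0" --pt "5 0 0 0 -0.01 0" --pt "5 0 0 0 -0.01 0" --pt "4 0 0 0 0 0" --pt "4 0 0 0 0 0" --pt "0 0 0 0 0 0"

```text
clock: 5.07
position: [0.497, 0.0592, 0.0175]
ee_rot: [3.099, 0.017, 0.289]
force: [-2.1, -0.5, -1.5]
width: 0.999
gripper_force: 1.0
```

```bash
python3 -c "
from h import *
s=observe();print(s['joints'].round(2),s['position'],s['ee_rot'])
snap('top','top1')"
```

```text
[-0.09  0.48 -0.25  2.23  0.63  0.34 -2.45] [0.49696755 0.05919396 0.01749016] [3.09869581 0.01684073 0.28893141]
```

Sliding with about 2 N. Continue gently until the force rises.

>>> step_arm --pt "3 0 0 0 0 0" --pt "3 0 0 0 0 0" --pt "3 0 0 0 0 0" --pt "2 0 0 0 0 0" --pt "0 0 0 0 0 0"

```text
clock: 5.53
position: [0.5075, 0.0591, 0.0175]
ee_rot: [3.099, 0.017, 0.289]
force: [-2.3, 0.1, -0.7]
width: 1.001
gripper_force: 1.2
```

>>> step_arm --pt "2 0 0 0 0 0" --pt "2 0 0 0 0 0" --pt "1 0 0 0 0 0" --pt "0 0 0 0 0 0"

```text
clock: 5.87
position: [0.5083, 0.0587, 0.0166]
ee_rot: [3.097, 0.019, 0.279]
force: [-16.8, 0.0, 10.3]
width: 1.0
gripper_force: 8.5
```

>>> step_arm --pt "-10 0 5 0 0 0" --pt "-20 0 10 0 0 0" --pt "-15 -5 25 0 0 0" --pt "0 -15 25 0 0 0.112" --pt "0 -15 25 0 0 0.112" --pt "0 -20 10 0 0 0.112" --pt "0 -20 0 0 0 0.112" --pt "5 -20 0 0 0 0.112" --pt "5 -20 0 0 0 0.112" --pt "5 -20 0 0 0 0.112" --pt "5 -20 0 0 0 0.112" --pt "10 -20 0 0 0 0.112" --pt "10 -5 0 0 0 0.112" --pt "15 0 0 0 0 0.112" --pt "15 0 0 0 0 0.112" --pt "15 0 0 0 0 0.112" --pt "15 0 0 0 0 0.112" --pt "10 0 0 0 0 0.114" --pt "8 0 0 0 0 0" --pt "0 0 0 0 0 0"

```text
clock: 7.53
position: [0.5876, -0.1084, 0.1038]
ee_rot: [-2.102, -2.173, -0.23]
force: [-0.0, 0.1, 1.4]
width: 1.002
gripper_force: 0.0
```

```bash
python3 -c "
from h import *
s=observe();print(s['joints'].round(2),s['position'],s['ee_rot'])
c,im=snap('top','top2')
U=lambda x,y:(x,y)
cv2.imwrite('pics/top2c.png',cv2.resize(im[130:235,180:295],None,fx=5,fy=5,interpolation=cv2.INTER_CUBIC)[:,:,::-1])
"
```

```text
[ 0.83  0.74 -0.98  1.71  0.5   0.99 -0.25] [ 0.58764058 -0.1083593   0.10384961] [-2.10153842 -2.17269255 -0.22995451]
```

View pics/top2c.png

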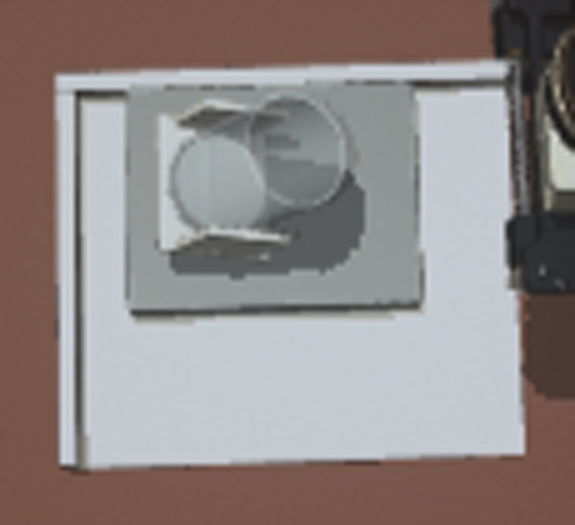

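>>> step_arm --pt "-2 0 -20 0 0 -0.02" --pt "0 0 -25 0 0 0" --pt "0 0 -22 0 0 0" --pt "0 0 -14 0 0 0" --pt "0 0 -5 0 0 0" --pt "0 6 0 0 0 0" --pt "0 10 0 0 0 0" --pt "0 10 0 0 0 0" --pt "0 10 0 0 0 0" --pt "0 6 0 0 0 0" --pt "0 5 0 0 0 0" --pt "0 5 0 0 0 0" --pt "0 5 0 0 0 0" --pt "0 5 0 0 0 0" --pt "0 5 0 0 0 0" --pt "0 3 0 0 0 0" --pt "0 0 0 0 0 0"

```text
clock: 9.0
position: [0.5838, -0.0391, 0.0177]
ee_rot: [-2.121, -2.156, -0.227]
force: [-0.6, -3.9, 1.4]
width: 0.999
gripper_force: 1.7
```

>>> step_arm --pt "0 4 0 0 0 0" --pt "0 4 0 0 0 0" --pt "0 4 0 0 0 0" --pt "0 3 0 0 0 0" --pt "0 3 0 0 0 0" --pt "0 2 0 0 0 0" --pt "0 2 0 0 0 0" --pt "0 0 0 0 0 0"

```text
clock: 9.67
position: [0.5836, -0.0201, 0.0174]
ee_rot: [-2.124, -2.156, -0.222]
force: [-1.0, -12.6, 6.8]
width: 1.003
gripper_force: 6.0
```

>>> step_arm --pt "0 1.5 0 0 0 0" --pt "0 1 0 0 0 0" --pt "0 0 0 0 0 0"

```text
clock: 9.92
position: [0.5836, -0.0199, 0.0174]
ee_rot: [-2.127, -2.156, -0.219]
force: [-3.6, -18.0, 11.3]
width: 1.0
gripper_force: 9.4
```

```bash
python3 -c "
from h import *
s=observe();print(s['joints'].round(2),s['position'],s['force'])"
```

```text
[ 0.63  0.8  -0.87  1.84  0.6   0.77 -0.48] [ 0.58361234 -0.01990717  0.01738243] [ -3.6450509  -18.01245386  11.26319418]
```

>>> step_arm --pt "0 -10 0 0 0 0" --pt "0 -20 10 0 0 0" --pt "0 -20 30 -0.035 0 0" --pt "0 -20 35 -0.035 0 0" --pt "0 -10 35 -0.035 0 0" --pt "-10 -10 35 -0.035 0 0" --pt "-15 -10 35 0 0 0" --pt "-20 -10 30 0 0 0" --pt "-20 -25 10 0 0 0" --pt "-20 -25 10 0 0 0" --pt "-10 -25 10 0 0 0" --pt "-5 -25 0 0 0 0" --pt "-5 -15 0 0 0 0" --pt "-5 -15 0 0 0 0" --pt "0 0 0 0 0 0" --pt "0 0 0 0 0 0"

```text
clock: 11.25
position: [0.4732, -0.254, 0.2573]
ee_rot: [-2.192, -2.231, -0.08]
force: [0.4, 0.3, 0.8]
width: 1.0
gripper_force: 0.0
```

```bash
python3 -c "
from h import *
s=observe();print(s['joints'].round(2),s['position'],s['ee_rot'],s['force'])
snap('wrist','w1');c,im=snap('top','top3');U=lambda p:np.array([[180+(x+.5)/5-.5,130+(y+.5)/5-.5] for x,y in p])
a=cv2.resize(im[130:235,180:295],None,fx=4,fy=4,interpolation=cv2.INTER_CUBIC)
w=load('w1')[1]
o=np.zeros((600,800,3),np.uint8); w2=cv2.resize(w,(800-460,255)); o[:420,:460]=a; o[:255,460:]=w2
wc=load('w1')[0]; 
print(proj(wc,[[.473,-.344,.203],[.473,-.345,.07],[.473,-.345,0]]))
cv2.imwrite('pics/m3.png',o[:,:,::-1]); cv2.imwrite('pics/w1.png',w[:,:,::-1])"
```

```text
[ 1.18  0.46 -1.06  1.69  0.38  1.22  0.06] [ 0.4731569  -0.2540398   0.25728774] [-2.19195884 -2.23133172 -0.07966934] [0.43823528 0.27468147 0.75303356]
[[253.15060748 328.76383879]
 [251.31960543 251.62972305]
 [250.7920348  228.78957001]]
```

View pics/m3.png

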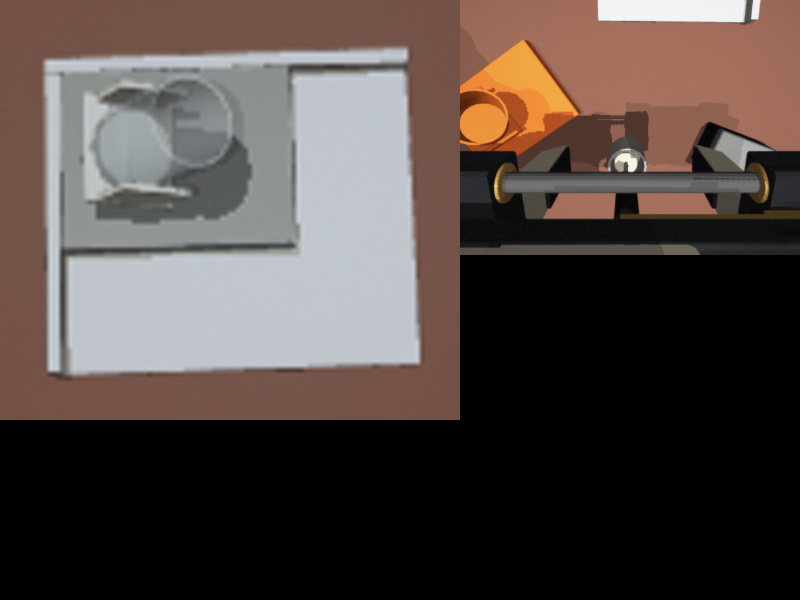

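Stand is seated in the corner (base edges against both bars). The wrist view shows the pot at about (626,160) in the montage, with the handle hidden by the gripper. Move past the brush to look at it clear of the fingers.

>>> step_arm --pt "-5 -5 15 0 0 0" --pt "-5 -15 15 0 0 0" --pt "-5 -20 15 0 0 0" --pt "-5 -25 5 -0.02 0 0" --pt "-5 -30 0 -0.02 0 0" --pt "-5 -30 0 -0.01 0 0" --pt "0 -30 0 0 0 0" --pt "0 -15 0 0 0 0" --pt "0 0 0 0 0 0" --pt "0 0 0 0 0 0"

```text
clock: 12.18
position: [0.4442, -0.4228, 0.3073]
ee_rot: [2.182, 2.229, 0.025]
force: [0.1, 0.3, 0.6]
width: 1.0
gripper_force: 0.0
```

```bash
python3 -c "
from h import *
s=observe();print(s['joints'].round(2),s['position'],s['ee_rot'],s['force'])
snap('wrist','w2')
wc=load('w2')[0]; 
print(proj(wc,[[.473,-.344,.203],[.473,-.345,.07],[.473,-.345,0]]))"
```

```text
[ 1.32  0.53 -1.01  1.44  0.45  1.38  0.32] [ 0.44421206 -0.42282717  0.30725457] [2.1824542  2.22850741 0.02495329] [0.05692999 0.27815455 0.58926884]
[[295.66158619  79.00003215]
 [279.52157187  81.95642941]
 [274.75912165  82.40820969]]
```

>>> step_arm --pt "10 0 0 0 0 0" --pt "25 0 0 0 0 0" --pt "25 0 0 0 0 0" --pt "20 0 0 0 0 0" --pt "0 0 0 0 0 0" --pt "0 0 0 0 0 0"

```text
clock: 12.73
position: [0.5255, -0.4213, 0.3076]
ee_rot: [2.178, 2.232, 0.025]
force: [0.6, 0.5, 0.0]
width: 0.995
gripper_force: 0.0
```

```bash
python3 -c "
from h import *
s=observe();print(s['joints'].round(2),s['position'],s['ee_rot'],s['force'])
snap('wrist','w3')
wc=load('w3')[0]; 
print(proj(wc,[[.473,-.344,.203],[.473,-.345,.07],[.473,-.345,0]]))
a=load('w2')[1];b=load('w3')[1]
cv2.imwrite('pics/w23.png',np.hstack([a[:330,110:510],b[:330,110:510]])[:,:,::-1])"
```

```text
[ 1.14  0.62 -0.96  1.28  0.5   1.45  0.25] [ 0.52551164 -0.42126508  0.30761323] [2.1784274  2.23170054 0.02468928] [0.55816191 0.45077373 0.04463808]
[[183.86954693  78.43072159]
 [205.56102134  81.53471304]
 [211.95452374  82.02514383]]
```

View pics/w23.png

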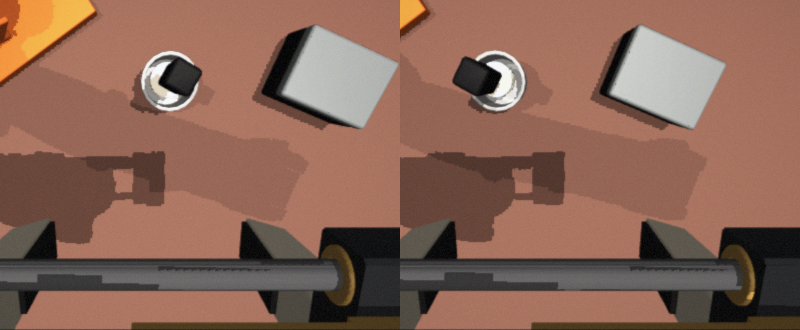

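Left (w2): handle at (181,76), pot rim centre about (170,81). Right (w3): handle at about (477,75), rim about (497,81). The square handle is turned about 25° in the image. Zoom in for the corners.

```bash
python3 -c "
from h import *
o=[]
for n,u0 in(('w2',245),('w3',145)):
    c,im=load(n)
    a=im[45:115,u0:u0+80]; a=np.clip(255*(a/255.)**.5,0,255).astype(np.uint8)
    o.append(cv2.resize(a,None,fx=5,fy=5,interpolation=cv2.INTER_CUBIC))
    g=im.max(2)[45:115,u0:u0+80]; m=(g<45).astype(np.uint8); cs,_=cv2.findContours(m,0,1); k=max(cs,key=cv2.contourArea); ap=cv2.approxPolyDP(k,2,True)[:,0]+[u0,45]; print(n,cv2.contourArea(k),ap.tolist())
    w=(im.min(2)[45:115,u0:u0+80]>150).astype(np.uint8); p=cv2.findNonZero(w)[:,0]+[u0,45]; (x,y),r=cv2.minEnclosingCircle(p); print('rim',x,y,r)
cv2.imwrite('pics/z.png',np.hstack(o)[:,:,::-1])"
```

```text
w2 973.0 [[286, 58], [276, 68], [269, 83], [297, 96], [310, 71]]
rim 279.5 80.5 30.041736602783203
w3 1144.0 [[175, 57], [163, 81], [185, 95], [201, 92], [210, 76], [209, 73], [192, 62]]
rim 205.5 80.0 30.516489028930664
```

View pics/z.png

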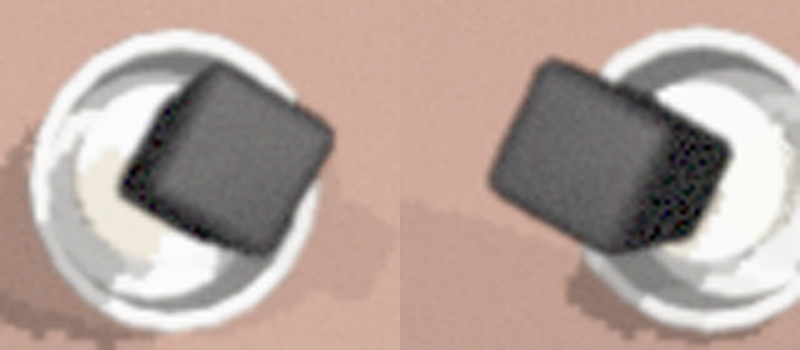

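Clear top face in both zooms: left corners (218,62), (333,132), (270,254), (150,190); right corners (552,60), (668,130), (612,250), (490,185).

```bash
python3 -c "
from h import *
a,_=load('w2');b,_=load('w3');ct,_=load('top0')
f=lambda p,u0:(u0+(p[0]+.5)/5-.5,45+(p[1]+.5)/5-.5)
L=[(218,62),(333,132),(270,254),(150,190)];R=[(152,60),(268,130),(212,250),(90,185)]
P=[]
for l,r in zip(L,R):
    x,e=tri(a,f(l,245),b,f(r,145)); P.append(x); print(x.round(4),np.round(e,2))
P=np.array(P);print('c',P.mean(0).round(4))
for i in range(4):
    d=P[(i+1)%4]-P[i]; print(np.linalg.norm(d).round(4),np.degrees(np.arctan2(d[1],d[0])).round(1))
print('rim',tri(a,(279.5,80.5),b,(205.5,80)))
print('rim top0 z.07',onz(ct,(361.5,200.7),.07), onz(a,(279.5,80.5),.07),onz(b,(205.5,80),.07))
s=observe();print(s['position'],s['ee_rot'])
"
```

```text
[ 0.467  -0.3291  0.2018] [0.13 0.13]
[ 0.4837 -0.3383  0.2049] [0.06 0.06]
[ 0.4754 -0.3553  0.2058] [0.13 0.13]
[ 0.4577 -0.3467  0.2033] [0.13 0.13]
c [ 0.4709 -0.3424  0.2039]
0.0193 -29.0
0.0189 -116.1
0.0198 154.0
0.02 62.2
rim (array([ 0.4729352 , -0.34342618,  0.06977813]), [np.float64(0.036817022104136156), np.float64(0.0368170221043081)])
rim top0 z.07 [[ 0.47167573 -0.34396482  0.07      ]] [[ 0.47291641 -0.34346606  0.07      ]] [[ 0.47296045 -0.34339154  0.07      ]]
[ 0.52438694 -0.4221592   0.30771611] [2.18006168 2.23004457 0.02331974]
```

>>> step_arm --pt "-6 9 0 0 0 0.1178" --pt "-6 9 0 0 0 0.1178" --pt "-6 9 0 0 0 0.1178" --pt "-6 9 0 0 0 0.1178" --pt "-6 9 0 0 0 0.1178" --pt "-6 9 0 0 0 0.1178" --pt "-6 9 0 0 0 0.1178" --pt "-6 9 0 0 0 0.1178" --pt "-5 8 0 0 0 0.1178" --pt "0 0 0 0 0 0" --pt "0 0 0 0 0 0"

```text
clock: 13.7
position: [0.4698, -0.3441, 0.308]
ee_rot: [0.766, 3.034, 0.036]
force: [0.5, -0.6, 0.1]
width: 1.003
gripper_force: 0.0
```

```bash
cat >> h.py <<'E'
from scipy.spatial.transform import Rotation as Ro
def corr(z,yaw,tcp):
    """shift (mm) and world rotvec to reach tool z direction z, tool-x near azimuth yaw, TCP tcp"""
    s=observe(); z=np.array(z,float)/np.linalg.norm(z); x=np.array([np.cos(yaw),np.sin(yaw),0]); x-=z*(x@z); x/=np.linalg.norm(x)
    T=Ro.from_matrix(np.c_[x,np.cross(z,x),z]); C=Ro.from_rotvec(s['ee_rot'])
    print('J',s['joints'].round(2),'clk',round(s['clock'],2),'F',s['force'].round(1),'w',round(s['width'],3),'gf',round(s['gripper_force'],1))
    print('pos',s['position'].round(4),'toolz',C.as_matrix()[:,2].round(4),'shift mm',((np.array(tcp)-s['position'])*1e3).round(1),'rot',(T*C.inv()).as_rotvec().round(4))
E
python3 -c "
from h import *
corr([0,0,-1],np.radians(152),[.471,-.3425,.152])"
```

```text
J [ 1.31  0.58 -1.22  1.5   0.52  1.43  1.16] clk 13.7 F [ 0.5 -0.6  0.1] w 1.003 gf 0.0
pos [ 0.4698 -0.3441  0.308 ] toolz [ 0.0179  0.019  -0.9997] shift mm [   1.2    1.6 -156. ] rot [-0.019   0.0178  0.0059]
```

>>> step_arm --pt "1.2 1.6 -15 -0.019 0.018 0.006" --pt "0 0 -25 0 0 0" --pt "0 0 -30 0 0 0" --pt "0 0 -30 0 0 0" --pt "0 0 -25 0 0 0" --pt "0 0 -20 0 0 0" --pt "0 0 -11 0 0 0" --pt "0 0 0 0 0 0"

```text
clock: 14.37
position: [0.4704, -0.3425, 0.1494]
ee_rot: [-0.758, -3.045, -0.003]
force: [-0.3, 0.1, 0.3]
width: 1.0
gripper_force: 0.0
```

```bash
python3 -c "
from h import *
corr([0,0,-1],np.radians(152),[.471,-.3425,.152])"
```

```text
J [ 1.24  0.7  -1.11  1.71  0.68  1.17  1.02] clk 14.37 F [-0.3  0.1  0.3] w 1.0 gf 0.0
pos [ 0.4704 -0.3425  0.1494] toolz [-0.003  0.003 -1.   ] shift mm [0.6 0.  2.6] rot [-0.003  -0.003  -0.0009]
```

Grasp.

>>> step_arm --pt "0 0 2 0 0 0" --pt "0 0 0 0 0 0" --pt "0 0 0 0 0 0" --pt "0 0 0 0 0 0" --pt "0 0 0 0 0 0" --pt "0 0 0 0 0 0" --pt "0 0 0 0 0 0" --pt "0 0 0 0 0 0" --pt "0 0 0 0 0 0" --pt "0 0 0 0 0 0" --gripper 0 --force 45

```text
clock: 15.2
position: [0.4716, -0.3423, 0.1536]
ee_rot: [-0.754, -3.049, -0.002]
force: [1.1, 0.5, -0.1]
width: 0.322
gripper_force: 0.0
```

>>> step_arm --pt "0 0 0 0 0 0" --pt "0 0 0 0 0 0" --pt "0 0 0 0 0 0" --pt "0 0 0 0 0 0"

```text
clock: 15.53
position: [0.4716, -0.3422, 0.1535]
ee_rot: [-0.754, -3.049, -0.002]
force: [0.0, 0.2, -0.3]
width: 0.237
gripper_force: 45.0
```

```bash
python3 -c "
from h import *
corr([0,0,-1],np.radians(152),[.471,-.3425,.152])"
```

```text
J [ 1.24  0.7  -1.12  1.71  0.68  1.18  1.03] clk 15.53 F [ 0.   0.2 -0.3] w 0.237 gf 45.0
pos [ 0.4716 -0.3422  0.1535] toolz [-1.0e-04  1.7e-03 -1.0e+00] shift mm [-0.6 -0.3 -1.5] rot [-0.0017 -0.0001 -0.0041]
```

```bash
cat >> h.py <<'E'
Sx,Sy,Syaw=.5925,.0858,.011; L=.1475
def geo():
    a=np.radians(32); R=Ro.from_euler('z',Syaw).as_matrix()
    O=np.array([Sx,Sy,.004])+R@[0,.035,.048]; ax=R@[0,-np.sin(a),np.cos(a)]; n=R@[0,-np.cos(a),-np.sin(a)]; return O,ax,n
def target(zb,o,l=None):
    O,ax,n=geo(); return O+ax*(zb/1e3+(L if l is None else l))+n*o/1e3, -ax
E
python3 -c "
from h import *
O,ax,n=geo(); print('ax',ax.round(4),'n',n.round(4))
ct,im=load('top3')
U=lambda p:np.array([[180+(x+.5)/4-.5,130+(y+.5)/4-.5] for x,y in p])
print(fit2([(.075,.095),(.075,-.095),(-.075,-.095),(-.075,.095)],onz(ct,U([(62,73),(290,66),(296,243),(63,248)]),.028)))
e1=np.cross(ax,n)
t=np.linspace(0,2*np.pi,73)[:,None]
P=O+ax*.101+.036*(np.cos(t)*n+np.sin(t)*e1); q=proj(ct,P); q=(q-[180,130])*4; print('rim bbox in m3 pic',q.min(0),q.max(0),'downhill pt',q[0],'up',q[36])
for zb,o in((125,0),(20,0),(6,0),(6,13.5)):
  p,z=target(zb,o); print(zb,o,p.round(4))
p,z=target(125,0); corr(z,np.pi+.011,p)"
```

```text
ax [ 0.0058 -0.5299  0.848 ] n [ 0.0093 -0.848  -0.5299]
(np.float64(0.008764441660738918), array([0.59261281, 0.0854912 ]), array([[-1.5322648 , -0.92336073],
       [-0.77164895,  1.18573602],
       [ 0.53091797,  0.82811424],
       [ 1.77299577, -1.09048953]]))
rim bbox in m3 pic [149.36944001  72.87247686] [233.37858895 166.4832538 ] downhill pt [233.37858895 124.86030128] up [149.36944001 113.95067015]
125 0 [ 0.5937 -0.0236  0.2831]
20 0 [0.5931 0.032  0.194 ]
6 0 [0.593  0.0395 0.1822]
6 13.5 [0.5931 0.028  0.175 ]
J [ 1.24  0.7  -1.12  1.71  0.68  1.18  1.03] clk 15.53 F [ 0.   0.2 -0.3] w 0.237 gf 45.0
pos [ 0.4716 -0.3422  0.1535] toolz [-1.0e-04  1.7e-03 -1.0e+00] shift mm [122.1 318.6 129.6] rot [ 0.5468 -0.1329  0.4823]
```

>>> step_arm --pt "0 0 8 0 0 0" --pt "0 0 15 0 0 0" --pt "0 0 20 0 0 0" --pt "0 0 25 0 0 0" --pt "0 0 30 0 0 0" --pt "0 0 30 0 0 0" --pt "0 0 25 0 0 0" --pt "0 0 10 0 0 0" --pt "0 0 0 0 0 0"

```text
clock: 16.28
position: [0.473, -0.3419, 0.3201]
ee_rot: [0.752, 3.046, 0.0]
force: [0.1, -0.3, -1.7]
width: 0.237
gripper_force: 45.0
```

>>> step_arm --pt "6 15 0 0.0273 -0.0066 0.0241" --pt "6 15 0 0.0273 -0.0066 0.0241" --pt "6 15 0 0.0273 -0.0066 0.0241" --pt "6 15 0 0.0273 -0.0066 0.0241" --pt "6 15 0 0.0273 -0.0066 0.0241" --pt "6 15 0 0.0273 -0.0066 0.0241" --pt "6 15 0 0.0273 -0.0066 0.0241" --pt "6 15 0 0.0273 -0.0066 0.0241" --pt "6 15 0 0.0273 -0.0066 0.0241" --pt "6 15 0 0.0273 -0.0066 0.0241" --pt "6 15 0 0.0273 -0.0066 0.0241" --pt "6 15 0 0.0273 -0.0066 0.0241" --pt "6 15 0 0.0273 -0.0066 0.0241" --pt "6 15 0 0.0273 -0.0066 0.0241" --pt "6 15 0 0.0273 -0.0066 0.0241" --pt "6 15 0 0.0273 -0.0066 0.0241" --pt "6 15 0 0.0273 -0.0066 0.0241" --pt "6 15 0 0.0273 -0.0066 0.0241" --pt "6 15 0 0.0273 -0.0066 0.0241" --pt "6 15 0 0.0273 -0.0066 0.0241"

```text
clock: 17.95
position: [0.5922, -0.0408, 0.3166]
ee_rot: [0.02, -3.016, -0.867]
force: [-1.0, -0.5, -1.6]
width: 0.238
gripper_force: 45.0
```

```bash
python3 -c "
from h import *
p,z=target(150,0); corr(z,np.pi+.011,p)"
```

```text
J [ 0.97  0.73 -1.24  1.42  0.13  1.36  1.43] clk 17.95 F [-1.  -0.5 -1.6] w 0.238 gf 45.0
pos [ 0.5922 -0.0408  0.3166] toolz [-0.0069  0.5313 -0.8472] shift mm [  1.6   4.  -12.3] rot [-0.0017 -0.     -0.002 ]
```

>>> step_arm --pt "1.6 4 -12 0 0 0" --pt "0 0 0 0 0 0" --pt "0 0 0 0 0 0"

```text
clock: 18.2
position: [0.5927, -0.0384, 0.3034]
ee_rot: [0.016, -3.015, -0.862]
force: [-0.0, -0.7, -2.2]
width: 0.238
gripper_force: 45.0
```

```bash
python3 -c "
from h import *
p,z=target(150,0); corr(z,np.pi+.011,p)
s=observe(); Z=Ro.from_rotvec(s['ee_rot']).as_matrix()[:,2]
O,ax,n=geo();e1=np.cross(ax,n);t=np.linspace(0,2*np.pi,13)[:,None]
o=[]
for nm in('top','scene'):
    c,im=snap(nm,nm+'4')
    pts=[s['position']+Z*d for d in(.0475,.0925,.1475)]; q=proj(c,pts)
    rim=proj(c,O+ax*.101+.036*(np.cos(t)*n+np.sin(t)*e1))
    m=q[2].astype(int); x0,y0=max(m[0]-50,0),max(m[1]-60,0); a=im[y0:y0+115,x0:x0+95].copy()
    a=cv2.resize(a,None,fx=4,fy=4,interpolation=cv2.INTER_CUBIC)
    for u in q: cv2.circle(a,tuple(((u-[x0,y0]+.5)*4).astype(int)),3,(255,0,0),-1)
    for u in rim: cv2.circle(a,tuple(((u-[x0,y0]+.5)*4).astype(int)),2,(0,255,0),-1)
    o.append(a)
cv2.imwrite('pics/ins.png',np.hstack(o)[:,:,::-1])"
```

```text
J [ 0.97  0.74 -1.23  1.44  0.14  1.33  1.42] clk 18.2 F [-0.  -0.7 -2.2] w 0.238 gf 45.0
pos [ 0.5927 -0.0384  0.3034] toolz [-0.008   0.5287 -0.8488] shift mm [1.1 1.6 0.9] rot [ 0.0014 -0.0025 -0.    ]
```

View pics/ins.png

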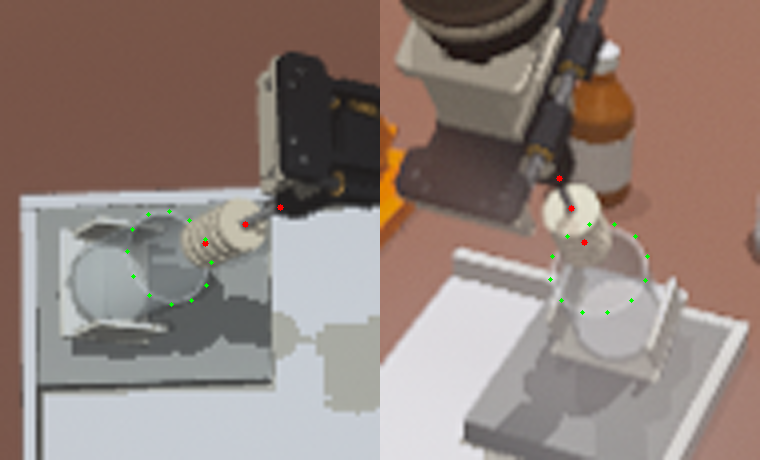

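Overlay agrees: the red axis points lie on the brush rod, head and tip, and the green rim points lie on the glass rim in both views. Insert along the axis.

>>> step_arm --pt "1 1.6 1 0 -0.002 0" --pt "0 5.3 -8.5 0 0 0" --pt "0 5.3 -8.5 0 0 0" --pt "0 5.3 -8.5 0 0 0" --pt "0 5.3 -8.5 0 0 0" --pt "0 5.3 -8.5 0 0 0" --pt "0 5.3 -8.5 0 0 0" --pt "0 5.3 -8.5 0 0 0" --pt "0 5.3 -8.5 0 0 0" --pt "0 5.3 -8.5 0 0 0" --pt "0 5.3 -8.5 0 0 0" --pt "0 5.3 -8.5 0 0 0" --pt "0 5.3 -8.5 0 0 0" --pt "0 0 0 0 0 0"

```text
clock: 19.47
position: [0.5931, 0.0281, 0.2018]
ee_rot: [0.018, -3.016, -0.864]
force: [-1.1, -0.4, -1.8]
width: 0.237
gripper_force: 45.0
```

```bash
python3 -c "
from h import *
p,z=target(20,0); corr(z,np.pi+.011,p)"
```

```text
J [ 0.88  0.8  -1.18  1.62  0.2   1.08  1.37] clk 19.47 F [-1.1 -0.4 -1.8] w 0.237 gf 45.0
pos [0.5931 0.0281 0.2018] toolz [-0.0073  0.5292 -0.8484] shift mm [-0.   3.9 -7.8] rot [ 0.0007 -0.0008 -0.0015]
```

>>> step_arm --pt "0 3.2 -5.1 0 0 0" --pt "0 3.2 -5.1 0 0 0" --pt "0 2.1 -3.4 0 0 0" --pt "0 1.1 -1.7 0 0 0" --pt "0 0 0 0 0 0"

```text
clock: 19.88
position: [0.594, 0.0368, 0.188]
ee_rot: [0.017, -3.018, -0.864]
force: [-0.7, -0.0, -1.0]
width: 0.238
gripper_force: 45.0
```

>>> step_arm --pt "0 0.8 -1.3 0 0 0" --pt "0 0.8 -1.3 0 0 0" --pt "0 0.8 -1.3 0 0 0" --pt "0 0.5 -0.8 0 0 0" --pt "0 0 0 0 0 0"

```text
clock: 20.3
position: [0.5941, 0.0395, 0.1835]
ee_rot: [0.017, -3.019, -0.864]
force: [-0.2, 0.3, -0.7]
width: 0.237
gripper_force: 45.0
```

>>> step_arm --pt "0 0.5 -0.8 0 0 0" --pt "0 0.5 -0.8 0 0 0" --pt "0 0.3 -0.5 0 0 0" --pt "0 0 0 0 0 0"

```text
clock: 20.63
position: [0.595, 0.0398, 0.1828]
ee_rot: [0.015, -3.02, -0.864]
force: [-2.9, -8.4, 12.5]
width: 0.239
gripper_force: 45.0
```

Bottom touched. Ease off and go downhill to the lower wall.

>>> step_arm --pt "-1.5 -1.1 1.7 0 0 0" --pt "0 -2.5 -1.6 0 0 0" --pt "0 -2.5 -1.6 0 0 0" --pt "0 -2.1 -1.3 0 0 0" --pt "0 -1.7 -1.1 0 0 0" --pt "0 0 0 0 0 0"

```text
clock: 21.13
position: [0.5927, 0.0303, 0.177]
ee_rot: [0.016, -3.018, -0.864]
force: [-0.1, 0.9, -1.2]
width: 0.237
gripper_force: 45.0
```

```bash
cat >> h.py <<'E'
def where():
    s=observe(); O,ax,n=geo(); Z=Ro.from_rotvec(s['ee_rot']).as_matrix()[:,2]; d=s['position']+Z*L-O
    print('zb %.1f o %.1f side %.1f'%(d@ax*1e3,d@n*1e3,d@np.cross(ax,n)*1e3),'F ax %.1f n %.1f'%(s['force']@ax,s['force']@n),s['force'].round(1),'clk %.2f'%s['clock'])
E
python3 -c "
from h import *
where()
p,z=target(8,13.5); corr(z,np.pi+.011,p)"
```

```text
zb 6.5 o 10.7 side -0.2 F ax -1.5 n -0.1 [-0.1  0.9 -1.2] clk 21.13
J [ 0.87  0.82 -1.16  1.65  0.21  1.03  1.37] clk 21.13 F [-0.1  0.9 -1.2] w 0.237 gf 45.0
pos [0.5927 0.0303 0.177 ] toolz [-0.0047  0.529  -0.8486] shift mm [ 0.4 -3.3 -0.3] rot [0.001  0.0007 0.0009]
```

>>> step_arm --pt "0 -1.3 -0.5 0 0 0" --pt "0 -0.9 -0.5 0 0 0" --pt "0 -0.5 -0.3 0 0 0" --pt "0 0 0 0 0 0"

```text
clock: 21.47
position: [0.5927, 0.028, 0.1762]
ee_rot: [0.017, -3.019, -0.864]
force: [-0.0, 0.0, -1.9]
width: 0.236
gripper_force: 45.0
```

```bash
python3 -c "
from h import *
where()"
```

```text
zb 7.0 o 13.0 side -0.2 F ax -1.6 n 1.0 [-0.   0.  -1.9] clk 21.47
```

>>> step_arm --pt "0 -0.6 -0.4 0 0 0" --pt "0 -0.5 -0.3 0 0 0" --pt "0 0 0 0 0 0"

```text
clock: 21.72
position: [0.5927, 0.0275, 0.1759]
ee_rot: [0.017, -3.019, -0.865]
force: [0.2, 0.9, -0.6]
width: 0.233
gripper_force: 45.0
```

```bash
python3 -c "
from h import *
where()"
```

```text
zb 7.0 o 13.5 side -0.2 F ax -1.0 n -0.4 [ 0.2  0.9 -0.6] clk 21.72
```

>>> step_arm --pt "0 -0.6 -0.4 0 0 0" --pt "0 0 0 0 0 0" --pt "0 -1.6 2.5 0 0 0" --pt "0 -2.65 4.24 0 0 0" --pt "0 -2.65 4.24 0 0 0" --pt "0 -2.65 4.24 0 0 0" --pt "0 -2.65 4.24 0 0 0"

```text
clock: 22.3
position: [0.5928, 0.014, 0.1953]
ee_rot: [0.017, -3.019, -0.864]
force: [-0.1, 4.5, -1.3]
width: 0.235
gripper_force: 45.0
```

```bash
python3 -c "
from h import *
where()"
```

```text
zb 30.6 o 14.8 side -0.3 F ax -3.5 n -3.1 [-0.1  4.5 -1.3] clk 22.30
```

>>> step_arm --pt "0 -2.65 4.24 0 0 0" --pt "0 -2.65 4.24 0 0 0" --pt "0 -2.65 4.24 0 0 0" --pt "0 -2.65 4.24 0 0 0" --pt "0 -2.65 4.24 0 0 0"

```text
clock: 22.72
position: [0.5927, 0.0007, 0.2163]
ee_rot: [0.017, -3.019, -0.864]
force: [-0.4, 4.1, -2.1]
width: 0.241
gripper_force: 45.0
```

```bash
python3 -c "
from h import *
where()"
```

```text
zb 55.5 o 14.9 side -0.5 F ax -4.0 n -2.4 [-0.4  4.1 -2.1] clk 22.72
```

>>> step_arm --pt "0 -2.65 4.24 0 0 0" --pt "0 -2.65 4.24 0 0 0" --pt "0 -2.65 4.24 0 0 0" --pt "0 -2.65 4.24 0 0 0" --pt "0 -2.65 4.24 0 0 0" --pt "0 -1.6 2.5 0 0 0" --pt "0 0 0 0 0 0"

```text
clock: 23.3
position: [0.5931, -0.0143, 0.2403]
ee_rot: [0.016, -3.02, -0.864]
force: [-0.1, 2.6, 2.0]
width: 0.241
gripper_force: 45.0
```

```bash
python3 -c "
from h import *
where()"
```

```text
zb 83.8 o 15.0 side -0.1 F ax 0.3 n -3.2 [-0.1  2.6  2. ] clk 23.30
```

>>> step_arm --pt "0 -2.1 3.4 0 0 0" --pt "0 0 0 0 0 0" --pt "0 1.6 -2.5 0 0 0" --pt "0 2.65 -4.24 0 0 0" --pt "0 2.65 -4.24 0 0 0" --pt "0 2.65 -4.24 0 0 0" --pt "0 2.65 -4.24 0 0 0" --pt "0 2.65 -4.24 0 0 0" --pt "0 2.65 -4.24 0 0 0" --pt "0 2.65 -4.24 0 0 0" --pt "0 2.65 -4.24 0 0 0"

```text
clock: 24.22
position: [0.5927, 0.0072, 0.206]
ee_rot: [0.017, -3.019, -0.864]
force: [0.7, 2.0, 1.1]
width: 0.238
gripper_force: 45.0
```

```bash
python3 -c "
from h import *
where()"
```

```text
zb 43.4 o 14.9 side -0.5 F ax -0.2 n -2.3 [0.7 2.  1.1] clk 24.22
```

>>> step_arm --pt "0 2.65 -4.24 0 0 0" --pt "0 2.65 -4.24 0 0 0" --pt "0 2.65 -4.24 0 0 0" --pt "0 2.65 -4.24 0 0 0" --pt "0 2.65 -4.24 0 0 0" --pt "0 2.1 -3.4 0 0 0" --pt "0 1.1 -1.7 0 0 0" --pt "0 0.8 -1.3 0 0 0" --pt "0 0 0 0 0 0"

```text
clock: 24.97
position: [0.5926, 0.0243, 0.1786]
ee_rot: [0.017, -3.018, -0.864]
force: [0.1, 4.5, -1.0]
width: 0.237
gripper_force: 45.0
```

```bash
python3 -c "
from h import *
where()"
```

```text
zb 11.0 o 14.9 side -0.5 F ax -3.3 n -3.3 [ 0.1  4.5 -1. ] clk 24.97
```

>>> step_arm --pt "0 0.8 -1.3 0 0 0" --pt "0 0.8 -1.3 0 0 0" --pt "0 0.6 -0.9 0 0 0" --pt "0 0.3 -0.5 0 0 0" --pt "0 0 0 0 0 0"

```text
clock: 25.38
position: [0.593, 0.0263, 0.1754]
ee_rot: [0.016, -3.019, -0.864]
force: [-0.7, -0.1, 6.2]
width: 0.237
gripper_force: 45.0
```

```bash
python3 -c "
from h import *
where()"
```

```text
zb 7.2 o 15.0 side 0.1 F ax 5.3 n -3.2 [-0.7 -0.1  6.2] clk 25.38
```

Bottom touched again (about 7 N). Centre in the beaker and withdraw.

>>> step_arm --pt "0 -0.5 0.8 0 0 0" --pt "0 2.0 3.5 0 0 0" --pt "0 2.5 3.5 0 0 0" --pt "0 2.5 4 0 0 0" --pt "0 -1.5 8 0 0 0" --pt "0 -4 8 0 0 0" --pt "0 -5.3 8.5 0 0 0" --pt "0 -5.3 8.5 0 0 0" --pt "0 -5.3 8.5 0 0 0" --pt "0 -5.3 8.5 0 0 0" --pt "0 -5.3 8.5 0 0 0"

```text
clock: 26.3
position: [0.5928, 0.0002, 0.2462]
ee_rot: [0.016, -3.019, -0.864]
force: [-0.1, -0.6, -1.6]
width: 0.239
gripper_force: 45.0
```

```bash
python3 -c "
from h import *
where()"
```

```text
zb 81.1 o -0.4 side -0.3 F ax -1.0 n 1.4 [-0.1 -0.6 -1.6] clk 26.30
```

>>> step_arm --pt "0 -5.8 9.3 0 0 0" --pt "0 -5.8 9.3 0 0 0" --pt "0 -5.8 9.3 0 0 0" --pt "0 -5.8 9.3 0 0 0" --pt "0 -5.8 9.3 0 0 0" --pt "0 -5.8 9.3 0 0 0" --pt "0 -5.8 9.3 0 0 0" --pt "0 -5.8 9.3 0 0 0" --pt "0 0 0 0 0 0"

```text
clock: 27.05
position: [0.5937, -0.0466, 0.3217]
ee_rot: [-0.015, 3.019, 0.863]
force: [0.0, 0.4, -2.3]
width: 0.233
gripper_force: 45.0
```

```bash
python3 -c "
from h import *
where(); corr([0,0,-1],np.radians(152),[.4725,-.343,.300])"
```

```text
zb 169.9 o -0.7 side 0.4 F ax -2.1 n 0.9 [ 0.   0.4 -2.3] clk 27.05
J [ 0.96  0.71 -1.19  1.41  0.1   1.36  1.46] clk 27.05 F [ 0.   0.4 -2.3] w 0.233 gf 45.0
pos [ 0.5937 -0.0466  0.3217] toolz [-0.0014  0.5287 -0.8488] shift mm [-121.2 -296.4  -21.7] rot [-0.5457  0.1373 -0.4855]
```

>>> step_arm --pt "-6 -15 1 -0.0273 0.0069 -0.0243" --pt "-6 -15 1 -0.0273 0.0069 -0.0243" --pt "-6 -15 1 -0.0273 0.0069 -0.0243" --pt "-6 -15 0 -0.0273 0.0069 -0.0243" --pt "-6 -15 0 -0.0273 0.0069 -0.0243" --pt "-6 -15 0 -0.0273 0.0069 -0.0243" --pt "-6 -15 0 -0.0273 0.0069 -0.0243" --pt "-6 -15 0 -0.0273 0.0069 -0.0243" --pt "-6 -15 0 -0.0273 0.0069 -0.0243" --pt "-6 -15 0 -0.0273 0.0069 -0.0243" --pt "-6 -15 0 -0.0273 0.0069 -0.0243" --pt "-6 -15 0 -0.0273 0.0069 -0.0243" --pt "-6 -15 0 -0.0273 0.0069 -0.0243" --pt "-6 -15 0 -0.0273 0.0069 -0.0243" --pt "-6 -15 0 -0.0273 0.0069 -0.0243" --pt "-6 -15 0 -0.0273 0.0069 -0.0243" --pt "-6 -15 0 -0.0273 0.0069 -0.0243" --pt "-6 -15 0 -0.0273 0.0069 -0.0243" --pt "-6 -14 0 -0.0273 0.0069 -0.0243" --pt "-6 -12 0 -0.0273 0.0069 -0.0243"

```text
clock: 28.72
position: [0.472, -0.343, 0.3225]
ee_rot: [-0.764, -3.044, 0.003]
force: [0.7, 0.3, -1.5]
width: 0.234
gripper_force: 45.0
```

```bash
python3 -c "
from h import *
corr([0,0,-1],np.radians(152),[.4728,-.343,.2535])"
```

```text
J [ 1.16  0.46 -0.95  1.47  0.38  1.4   1.28] clk 28.72 F [ 0.7  0.3 -1.5] w 0.234 gf 45.0
pos [ 0.472  -0.343   0.3225] toolz [-0.0037 -0.001  -1.    ] shift mm [  0.8   0.  -69. ] rot [ 0.001  -0.0037  0.0033]
```

>>> step_arm --pt "0.8 0 -20 0.001 -0.004 0.003" --pt "0 0 -25 0 0 0" --pt "0 0 -20 0 0 0" --pt "0 0 -4 0 0 0" --pt "0 0 0 0 0 0" --pt "0 0 0 0 0 0"

```text
clock: 29.22
position: [0.4739, -0.3414, 0.2545]
ee_rot: [0.756, 3.048, 0.004]
force: [0.6, -0.2, -1.8]
width: 0.238
gripper_force: 45.0
```

```bash
python3 -c "
from h import *
corr([0,0,-1],np.radians(152),[.4728,-.343,.1535])
s=observe(); Z=Ro.from_rotvec(s['ee_rot']).as_matrix()[:,2]
t=np.linspace(0,2*np.pi,13)[:,None]
o=[]
for nm in('top','scene'):
    c,im=snap(nm,nm+'5')
    pts=[s['position']+Z*d for d in(.0475,.0925,.1475)]; q=proj(c,pts)
    rim=proj(c,np.c_[.4729+.032*np.cos(t),-.3434+.032*np.sin(t),.07+0*t])
    m=q[2].astype(int); x0,y0=max(m[0]-50,0),max(m[1]-60,0); a=im[y0:y0+115,x0:x0+95].copy()
    a=cv2.resize(a,None,fx=4,fy=4,interpolation=cv2.INTER_CUBIC)
    for u in q: cv2.circle(a,tuple(((u-[x0,y0]+.5)*4).astype(int)),3,(255,0,0),-1)
    for u in rim: cv2.circle(a,tuple(((u-[x0,y0]+.5)*4).astype(int)),2,(0,255,0),-1)
    o.append(a)
cv2.imwrite('pics/pot.png',np.hstack(o)[:,:,::-1])"
```

```text
J [ 1.16  0.51 -0.93  1.58  0.42  1.26  1.25] clk 29.22 F [ 0.6 -0.2 -1.8] w 0.238 gf 45.0
pos [ 0.4739 -0.3414  0.2545] toolz [ 0.0016  0.0021 -1.    ] shift mm [  -1.1   -1.6 -101. ] rot [-0.0021  0.0016 -0.0026]
```

View pics/pot.png

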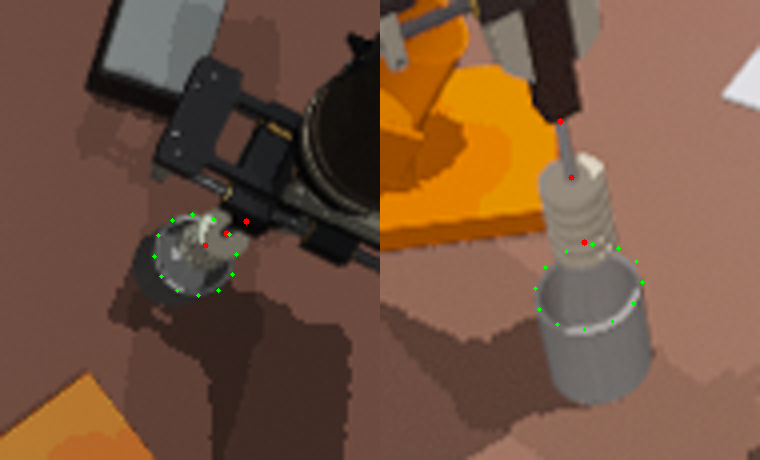

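Brush hangs straight along the predicted axis and its tip is over the pot mouth in both views. Lower it.

>>> step_arm --pt "-0.7 -1.3 -8 -0.001 0.001 0" --pt "0 0 -12 0 0 0" --pt "0 0 -12 0 0 0" --pt "0 0 -12 0 0 0" --pt "0 0 -12 0 0 0" --pt "0 0 -12 0 0 0" --pt "0 0 -12 0 0 0" --pt "0 0 -10 0 0 0" --pt "0 0 -4 0 0 0" --pt "0 0 -3 0 0 0" --pt "0 0 0 0 0 0"

```text
clock: 30.23
position: [0.4728, -0.3425, 0.1562]
ee_rot: [-0.755, -3.049, -0.003]
force: [-0.1, -0.1, -1.6]
width: 0.241
gripper_force: 45.0
```

>>> step_arm --pt "0 0 -1 0 0 0" --pt "0 0 -1 0 0 0" --pt "0 0 -0.7 0 0 0" --pt "0 0 0 0 0 0"

```text
clock: 30.57
position: [0.4729, -0.3427, 0.1542]
ee_rot: [-0.756, -3.049, -0.002]
force: [-0.0, 0.5, -1.1]
width: 0.234
gripper_force: 45.0
```

>>> step_arm --pt "0 0 -0.7 0 0 0" --pt "0 0 -0.5 0 0 0" --pt "0 0 0 0 0 0"

```text
clock: 30.82
position: [0.4731, -0.3427, 0.1535]
ee_rot: [0.756, 3.049, 0.002]
force: [-1.2, 0.4, 4.1]
width: 0.236
gripper_force: 45.0
```

On the floor. Release, opening slowly in time, then rise.

>>> step_arm --pt "0 0 0 0 0 0" --pt "0 0 0 0 0 0" --pt "0 0 0 0 0 0" --pt "0 0 0 0 0 0" --pt "0 0 0 0 0 0" --pt "0 0 0 0 0 0" --pt "0 0 0 0 0 0" --pt "0 0 0 0 0 0" --pt "0 0 0 0 0 0" --pt "0 0 0 0 0 0" --pt "0 0 0 0 0 0" --gripper 1

```text
clock: 31.73
position: [0.4728, -0.3426, 0.1528]
ee_rot: [-0.756, -3.049, -0.002]
force: [-0.6, 0.3, -0.0]
width: 0.974
gripper_force: 0.0
```

>>> step_arm --pt "0 0 6 0 0 0" --pt "0 0 12 0 0 0" --pt "0 0 20 0 0 0" --pt "0 0 30 0 0 0" --pt "0 0 30 0 0 0" --pt "0 0 30 0 0 0" --pt "0 0 20 0 0 0" --pt "-10 -20 5 0 0 0" --pt "-15 -30 0 0 0 0" --pt "-15 -30 0 0 0 0" --pt "-15 -30 0 0 0 0" --pt "-15 -30 0 0 0 0" --pt "-10 -20 0 0 0 0" --pt "0 0 0 0 0 0"

```text
clock: 32.9
position: [0.3887, -0.5084, 0.3059]
ee_rot: [-0.768, -3.045, 0.001]
force: [-1.0, 0.3, -0.3]
width: 0.999
gripper_force: 0.0
```

```bash
python3 -c "
from h import *
s=observe();print(s['clock'],s['position'],s['width'],s['force'])
ct,a=snap('top','top6');c,b=snap('scene','scene6')
A=cv2.resize(a[130:235,180:385],None,fx=3.8,fy=3.8,interpolation=cv2.INTER_CUBIC)
B=cv2.resize(b[160:340,150:310],(178,200)); C=cv2.resize(b[100:340,150:400],(208,200))
o=np.zeros((600,800,3),np.uint8); o[:A.shape[0],:A.shape[1]]=A; o[400:,:178]=B; o[400:,200:408]=C
cv2.imwrite('pics/fin.png',o[:,:,::-1])
_,a0=load('top0')
for n,(u,v) in dict(bottle=(137,202),dish=(142,144),tip=(353,145),or1=(183,272),or2=(335,269)).items():
  print(n,np.abs(a[v-25:v+25,u-25:u+25].astype(int)-a0[v-25:v+25,u-25:u+25]).mean())"
```

```text
32.9 [ 0.38871115 -0.50835187  0.305881  ] 0.9989370544184887 [-1.00709651  0.3012699  -0.30711731]
bottle 0.8548
dish 1.0362666666666667
tip 1.0132
or1 1.0854666666666666
or2 2.930266666666667
```

View pics/fin.png

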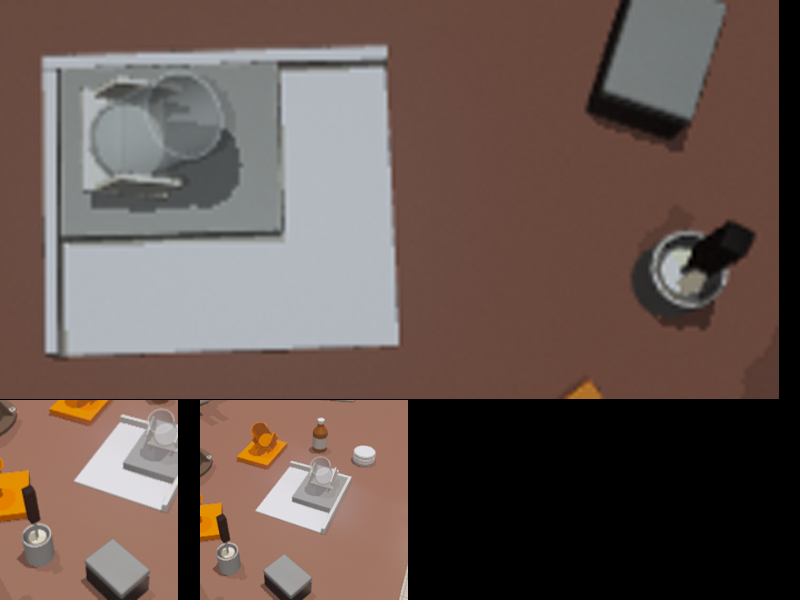

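The picture shows the stand against both bars, the brush upright in the pot and the bystanders unmoved. I'll check numerically that the stand did not shift during the scrub.

```bash
python3 -c "
from h import *
c,a=load('top3');_,b=load('top6')
A=a[140:200,188:262].astype(int);B=b[140:200,188:262].astype(int);print('diff',np.abs(A-B).mean(),np.abs(A-B).max())
ga,gb=[cv2.cvtColor(x[150:190,200:256],cv2.COLOR_RGB2GRAY).astype(np.float32) for x in(a,b)]
print(cv2.phaseCorrelate(ga,gb))
for im in(a,b): print(im[185,240:262,1].tolist(), im[185,190:205,1].tolist(), im[143:152,245,1].tolist())"
```

```text
diff 12.501276276276275 100
((0.5501080711387942, -0.03332059003331267), 0.9591664379835129)
[149, 149, 149, 149, 149, 149, 149, 149, 149, 149, 150, 149, 148, 137, 191, 198, 198, 198, 198, 197, 198, 198] [87, 133, 196, 196, 190, 115, 147, 148, 148, 147, 148, 148, 147, 147, 148] [173, 196, 192, 160, 143, 142, 143, 144, 145]
[137, 138, 137, 138, 138, 138, 138, 138, 138, 138, 138, 138, 138, 142, 115, 184, 185, 185, 185, 184, 185, 185] [80, 122, 182, 182, 176, 70, 143, 136, 136, 136, 136, 136, 137, 137, 137] [161, 183, 179, 147, 132, 132, 132, 132, 133]
```

The stand crept about 0.55 px (~1.7 mm) in -y while scrubbing. There is time to reseat it with the same +y push.

```bash
python3 -c "
from h import *
corr([0,np.sin(.14),-np.cos(.14)],np.pi/2+.011,[.5836,-.11,.29])"
```

```text
J [ 1.37  0.56 -0.9   1.36  0.43  1.43  1.56] clk 33.0 F [0.4 0.9 0.5] w 1.002 gf 0.0
pos [ 0.3924 -0.5031  0.3065] toolz [ 9.e-04  2.e-03 -1.e+00] shift mm [191.2 393.1 -16.5] rot [ 0.125   0.0768 -1.0699]
```

>>> step_arm --pt "10 20 0 0.0063 0.0038 -0.0535" --pt "10 20 0 0.0063 0.0038 -0.0535" --pt "10 20 0 0.0063 0.0038 -0.0535" --pt "10 20 0 0.0063 0.0038 -0.0535" --pt "10 20 0 0.0063 0.0038 -0.0535" --pt "10 20 0 0.0063 0.0038 -0.0535" --pt "10 20 0 0.0063 0.0038 -0.0535" --pt "10 20 0 0.0063 0.0038 -0.0535" --pt "10 20 0 0.0063 0.0038 -0.0535" --pt "10 20 0 0.0063 0.0038 -0.0535" --pt "10 20 0 0.0063 0.0038 -0.0535" --pt "10 20 0 0.0063 0.0038 -0.0535" --pt "10 20 0 0.0063 0.0038 -0.0535" --pt "10 20 0 0.0063 0.0038 -0.0535" --pt "10 20 0 0.0063 0.0038 -0.0535" --pt "10 20 0 0.0063 0.0038 -0.0535" --pt "10 20 0 0.0063 0.0038 -0.0535" --pt "10 20 0 0.0063 0.0038 -0.0535" --pt "10 20 0 0.0063 0.0038 -0.0535" --pt "5 10 0 0.0063 0.0038 -0.0535"

```text
clock: 34.67
position: [0.5885, -0.1068, 0.3071]
ee_rot: [-2.13, -2.166, -0.157]
force: [0.6, 1.1, 0.4]
width: 1.002
gripper_force: 0.0
```

```bash
python3 -c "
from h import *
corr([0,np.sin(.14),-np.cos(.14)],np.pi/2+.011,[.5836,-.08,.018])"
```

```text
J [ 0.67  0.46 -0.75  1.45  0.17  1.34 -0.05] clk 34.67 F [0.6 1.1 0.4] w 1.002 gf 0.0
pos [ 0.5885 -0.1068  0.3071] toolz [ 0.0012  0.1429 -0.9897] shift mm [  -4.9   26.8 -289.1] rot [-0.0033  0.002  -0.0054]
```

>>> step_arm --pt "-2 0 -20 0 0 -0.005" --pt "-3 0 -35 0 0 0" --pt "0 0 -38 0 0 0" --pt "0 0 -38 0 0 0" --pt "0 0 -38 0 0 0" --pt "0 0 -38 0 0 0" --pt "0 0 -35 0 0 0" --pt "0 0 -25 0 0 0" --pt "0 0 -14 0 0 0" --pt "0 0 -6 0 0 0" --pt "0 10 0 0 0 0" --pt "0 15 0 0 0 0" --pt "0 20 0 0 0 0" --pt "0 15 0 0 0 0" --pt "0 10 0 0 0 0" --pt "0 4 0 0 0 0" --pt "0 0 0 0 0 0"

```text
clock: 36.08
position: [0.5834, -0.0369, 0.02]
ee_rot: [-2.139, -2.161, -0.156]
force: [0.6, 0.1, -0.6]
width: 0.999
gripper_force: 0.0
```

```bash
python3 -c "
from h import *
corr([0,np.sin(.14),-np.cos(.14)],np.pi/2+.011,[.5836,-.0195,.0175])"
```

```text
J [ 0.48  0.71 -0.61  1.82  0.37  0.74 -0.28] clk 36.08 F [ 0.6  0.1 -0.6] w 0.999 gf 0.0
pos [ 0.5834 -0.0369  0.02  ] toolz [ 0.0026  0.1408 -0.99  ] shift mm [ 0.2 17.4 -2.5] rot [-0.0012  0.0025  0.001 ]
```

>>> step_arm --pt "0 5 -1 0 0 0" --pt "0 4 -1 0 0 0" --pt "0 3 0 0 0 0" --pt "0 2 0 0 0 0" --pt "0 1.5 0 0 0 0" --pt "0 1 0 0 0 0" --pt "0 1 0 0 0 0" --pt "0 0 0 0 0 0"

```text
clock: 36.75
position: [0.5827, -0.0222, 0.0166]
ee_rot: [-2.142, -2.157, -0.152]
force: [-0.2, -3.3, 1.1]
width: 1.001
gripper_force: 1.7
```

>>> step_arm --pt "0 1 0 0 0 0" --pt "0 1 0 0 0 0" --pt "0 1 0 0 0 0" --pt "0 0.7 0 0 0 0" --pt "0 0 0 0 0 0"

```text
clock: 37.17
position: [0.5824, -0.0205, 0.0165]
ee_rot: [-2.144, -2.157, -0.149]
force: [-1.9, -9.4, 3.0]
width: 0.999
gripper_force: 5.0
```

>>> step_arm --pt "0 1 0 0 0 0" --pt "0 1 0 0 0 0" --pt "0 0 0 0 0 0"

```text
clock: 37.42
position: [0.5824, -0.0204, 0.0165]
ee_rot: [-2.146, -2.157, -0.146]
force: [-2.4, -14.9, 6.2]
width: 0.997
gripper_force: 7.5
```

>>> step_arm --pt "0 -6 0 0 0 0" --pt "0 -15 5 0 0 0" --pt "0 -25 20 0 0 0" --pt "0 -25 35 0 0 0" --pt "0 -10 40 0 0 0" --pt "0 0 40 0 0 0" --pt "0 0 40 0 0 0" --pt "0 -20 40 0 0 0" --pt "0 -20 20 0 0 0" --pt "-10 -20 0 0 0 0" --pt "0 0 0 0 0 0"

```text
clock: 38.33
position: [0.5725, -0.1591, 0.2541]
ee_rot: [-2.149, -2.155, -0.153]
force: [-0.2, -1.5, -1.4]
width: 1.002
gripper_force: 0.0
```

```bash
python3 -c "
from h import *
print(observe()['position'])
snap('top','top7')
a=load('top3')[1];b=load('top6')[1];c=load('top7')[1]
g=lambda x:cv2.cvtColor(x[150:190,200:250],cv2.COLOR_RGB2GRAY).astype(np.float32)
print(cv2.phaseCorrelate(g(a),g(c)),cv2.phaseCorrelate(g(b),g(c)))
for im in(a,c): print(im[185,250:258,1].tolist(), im[185,190:200,1].tolist(), im[143:152,245,1].tolist())
p=lambda x:cv2.cvtColor(x[180:215,345:385],cv2.COLOR_RGB2GRAY).astype(np.float32)
print('pot/brush',cv2.phaseCorrelate(p(b),p(c)))"
```

```text
[ 0.57253803 -0.15908739  0.25407379]
((0.13204501534401203, -0.019992529540395765), 0.9998912152051925) ((-0.4949278511504822, -0.0322316515295995), 1.0037314816713334)
[150, 149, 148, 137, 191, 198, 198, 198] [87, 133, 196, 196, 190, 115, 147, 148, 148, 147] [173, 196, 192, 160, 143, 142, 143, 144, 145]
[156, 156, 155, 145, 199, 205, 206, 206] [93, 140, 204, 204, 199, 119, 155, 154, 154, 154] [181, 204, 200, 169, 159, 150, 150, 152, 150]
pot/brush ((-0.07760108437348734, -0.49771164809312296), 0.23601612581147088)
```

```bash
python3 -c "
from h import *
print(job.sign_off())"
```

```text
the job is handed in; nothing more can be done
None
```

I handed the job in at about 38 s of 72 s: the stand is seated in the corner, the beaker is scrubbed, and the brush is back in its pot, bristles down. The scrub shifted the stand about 1.7 mm off the left bar, so I pushed it home again, after the brush was back in its pot; the bystanders had not moved.

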